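Pull test at the grate hoist's spring gauge

TASK

Before the fire is lit, do the pull test of the grate hoist: lift the grey steel case's lid right over until it rests on its stop, then draw the spring gauge inside out by its black grip until the middle of the wide black band on the rod stands at the tube's mouth (12 N) and hold it there for a good second, never pulling the next thin ring out of the tube. Then ease the rod back gently until the spring is slack - do not let it snap - and let go; leave the lid open on its stop and the other things where they are.

Things in the scene. Friction and masses are not known exactly. Their poses are not given: they have to be found in the camera images.
- test_case: low grey steel case with a hinged lid, fixed to the worktop; outside 256 (x) x 170 (y) x 70 (z) mm, walls and floor 4 mm thick. Origin: centre of its underside. Its x axis runs from the front (lid knob, and the way the gauge is pulled, is -x) to the hinge (+x); z up. The gauge lies in it along x in the middle of the width, axis 34 mm above the underside
- lid (a joint): lid angle, rad: 0 shut, grows as it opens, 1.9 is its stop, where it rests by itself; below about 1.57 it falls shut, above it falls open. The lid is a flat 256 x 170 x 5 mm plate of about 0.45 kg
- lid_handle (a point): centre of the steel knob on the lid (round head 28 mm across, 16 mm high), standing 35 mm above the lid's top face, 30 mm in from its front edge and in the middle of the width; moves with the lid, z is the lid's outward normal
- lid_hinge (a point): middle of the lid's hinge line, on the upper edge of the case's +x end (70 mm above the underside); the hinge line runs along the case's y axis
- gauge (a joint): how far the gauge's rod is drawn out of its tube, m: 0 spring slack, grows by 1 mm for each 0.4 N of pull (0.030 = band's middle at the tube's mouth = 12 N); end at 0.052. On the rod are thin rings at 10, 20 and 40 mm and a wide black band (6 mm) centred at 30 mm
- gauge_grip (a point): centre of the top face of the gauge's black pull grip: an upright block 28 mm along the case's x, 20 mm along y, 44 mm high, its top 58 mm and its bottom 14 mm above the case's underside. It is pulled along the case's -x; axes as the case. Beside it 45 mm or more is free in y, but for two guide rails on the floor, up to 10 mm high
- tube_mouth (a point): centre of the mouth of the gauge's aluminium tube (29 mm across the collar, 55 mm long, reaching from the mouth to the case's +x). The tube is linked to the anchor block at the hinge end with a hidden slack of 0 to 30 mm, different each time: when pulled, the tube first comes along (about 1 N) until the slack is taken up; only then is the spring drawn out
- tin: small closed steel tin, 30 mm across, 30 mm high, standing in the case beside the anchor block (bystander); origin centre of underside
- flint: small dark steel block 30 x 20 x 20 mm lying in the case on the other side of the anchor block (bystander); origin centre of underside
- oil_bottle: green glass bottle 64 mm across, 200 mm high (bystander); origin centre of underside
- bowl: white bowl 120 mm across, 50 mm high (bystander); origin centre of underside
- brush: hand brush lying along its x axis (bystander)
- turner: grill turner lying along its x axis (bystander)
- brick: loose fired brick 215 x 100 x 60 mm (bystander); origin centre of underside
- log: firewood log, 70 mm across, 240 mm long, lying along its x axis (bystander); origin centre of its underside

How it is judged:
By the outcome, as a careful person would: the job done as asked, in the order asked, and still so for the second after the job is handed in, with the robot touching nothing.
It also fails if it takes over 67 s, if anything falls off the work surface, if the arm or the gripper's body presses on something with over 40 N, if the wrist force passes 120 N, or if a joint passes its speed limit or range.

ROBOT

A 6-joint arm with a two-finger parallel gripper is mounted at the origin on the work surface. World frame = base frame: x ahead of the robot, y to its left, z up, the work surface at z = 0. Lengths are in m, angles in rad, forces in N, time in s.
With the tool pointing down it reaches from about 0.3 to 0.875 m from the base axis. Payload 6.4 kg.
Tool frame: the origin (TCP) lies between the finger pads; the fingertips stand 25 mm ahead of it and the grasp point (between the pads) lies 6 mm ahead of it; z points along the fingers, y is the line along which they close (so a half turn about z gives the same grasp; the last joint's range is limited). The gripper opens to 85 mm and grips with 20 to 120 N. Pads are 22 mm wide; open, the fingers measure 114 mm over their backs; the gripper's body (76 mm by 85 mm) begins 54 mm behind the grasp point. The pads swing forward as they close: fully open they stand 13 mm farther back than shut.
Start: joints at [-1.42, 0.181, 1.607, -0, 1.354, -0.206], TCP at [0.201, -0.539, 0.228] pointing down, gripper open.
Joint ranges: [-2.99, 2.99], [-0.89, 2.07], [0.3, 2.58], [-1.14, 4.28], [0, 2.63], [-3.12, 3.12]. Speed limits (rad/s): [2.57, 2.57, 3.01, 3.14, 3.14, 3.14].

INTERFACE

Orientations are given as a unit quaternion [w, x, y, z].
In Python, from bench import ctrl gives the robot as it stands.
- The arm moves only by the tool servo_tool, never from a script. Its argument "series" is text: rows parted by semicolons, each of 7 numbers parted by spaces: the gripper command: -1 is fully open, 1 is shut, values between are in proportion, then the shift along the tool's x, y, z in m, then the turn, a rotation vector about the tool's x, y, z in degrees. A call has 1 to 12 rows; each row is the pose to reach, as a shift and turn from the pose commanded when the call began, along the tool's axes at that moment; what a row does not reach only later rows make up. A row lasts 1/12 s, in which the tool goes at most 41.7 mm and 7.16 degrees, less where a joint would pass 70% of its speed; a pose out of reach is approached as far as the arm can. A call with a gripper value outside its range is refused whole. The fingers move at their own pace and stop on an object; the grip force is fixed at half the most. Time passes only in rows, so rows that repeat a pose let the fingers close. It gives the time, the measured TCP pose, the force, the opening and the grip force at its end, in the units of the state.
- ctrl.get_obs(): the state, without advancing time (a new reading comes with each control period).
- ctrl.camera(name): name is "scene" or "top" or "wrist"; returns a dict with "img" (384x512x3 uint8, red, green, blue), "z_map" (384x512 float32, m along the optical axis (not along the pixel's ray), 0 where there is no reading), "fovy" (degrees; the focal length in pixels is half the picture's height over the tangent of half this angle, whatever the lens; pixels are square), "cx", "cy" (the principal point, pixels), "extrinsics" (4x4, takes a point from camera to world coordinates); the wrist camera has in their place "T_tool_cam" (4x4, takes a point from camera to tool coordinates, whose origin is the TCP and whose axes are the flange's). Camera axes: x right, y down, z forward; pixel columns grow to the right and rows downward; lengths in m; the calibration is good to about 2 mm. A picture is of the moment at which its call begins: read the wrist's pose just before it.
- ctrl.hand_in(): hands the job in; it is judged then, once.
The state is a dict: "time_s": time; "q": joint angles; "dq": joint speeds; "joint_efforts": joint torques, N m; "eef_pos": TCP position; "eef_rot": TCP orientation; "wrist_force": force on the tool from outside, world axes, zero at the start; "torque": the same for the moment, N m; "opening": opening from 0.0 (shut) to 1.0 (fully open); "grasp_force": force on a finger pad.
Only numpy, scipy, OpenCV 4.12 (cv2) and the standard library are available. Lean on these libraries where they do the work, as an engineer would, in place of code of your own. Each camera call takes 0.05 s, during which the arm holds its last target. There are 200 camera calls.

## Working session

There is one attempt and no reset: what is moved stays moved. The work goes in short steps, Python scripts to look and compute and a tool call to move; the robot and the scene stay as the last step left them, time stands still between calls to the robot, and variables do not carry over. Pictures are saved under pics/ and viewed, at most 10 in all, crops included, and the job is handed in when it is done.

Besides the shell and the picture viewer there is one more tool, called in YAML: its name, and indented under it one key for each argument. servo_tool: Moves the arm, as the interface text tells. Its arguments: {"type":"object","properties":{"series":{"type":"string"}},"required":["series"]}

```bash
mkdir -p pics; cat > h.py <<'E'
import numpy as np, cv2
from bench import ctrl
from scipy.spatial.transform import Rotation as R
def cam(n):
    o=ctrl.get_obs(); c=ctrl.camera(n); f=192/np.tan(np.radians(c["fovy"])/2)
    if n=="wrist":
        T=np.eye(4); q=o["eef_rot"]; T[:3,:3]=R.from_quat([q[1],q[2],q[3],q[0]]).as_matrix(); T[:3,3]=o["eef_pos"]; T=T@c["T_tool_cam"]
    else: T=np.array(c["extrinsics"])
    return c,f,T
def pts(c,f,T):
    z=c["z_map"]; v,u=np.mgrid[:384,:512]
    P=np.stack([(u-c["cx"])/f*z,(v-c["cy"])/f*z,z],-1)
    return P@T[:3,:3].T+T[:3,3]
def save(n,img,s=1.5): cv2.imwrite("pics/"+n,cv2.resize(img[:,:,::-1],None,fx=s,fy=s))
E
python3 - <<'E'
from h import *
ims=[]
for n in("scene","top"):
    c,f,T=cam(n); save(n+"0.png",c["img"]); np.save(n+"P.npy",pts(c,f,T)); np.save(n+"I.npy",c["img"]); print(n,f,T.round(3).tolist())
print(ctrl.get_obs())
E
```

```text
scene 425.91391087609435 [[0.783, 0.494, -0.378, 1.187], [0.622, -0.628, 0.468, -0.785], [-0.006, -0.602, -0.799, 1.352], [0.0, 0.0, 0.0, 1.0]]
top 493.7323804380196 [[0.015, -0.996, 0.094, 0.43], [-1.0, -0.014, 0.004, -0.058], [-0.003, -0.094, -0.996, 1.632], [0.0, 0.0, 0.0, 1.0]]
{'time_s': 0.1, 'q': array([-1.42030524e+00,  1.81452811e-01,  1.60790835e+00,  2.96916769e-06,
        1.35377991e+00, -2.06272928e-01]), 'dq': array([-0.00076792, -0.0013879 , -0.00368232,  0.0009643 ,  0.00058492,
       -0.00041288]), 'joint_efforts': array([ 7.31199907e-04, -4.45874333e+01, -3.52238059e+01, -2.51779575e-04,
        4.10960696e-03,  1.03582806e-05]), 'eef_pos': array([ 0.20077146, -0.53828261,  0.22718191]), 'eef_rot': array([-7.73868097e-04,  9.84131835e-01,  1.77437122e-01,  2.30395683e-05]), 'wrist_force': array([ 0.85172358,  0.46155435, -0.76473679]), 'torque': array([ 0.00150845,  0.05281429, -0.00595996]), 'grasp_force': 0.0, 'opening': 0.9973977700061839}
```

View pics/top0.png

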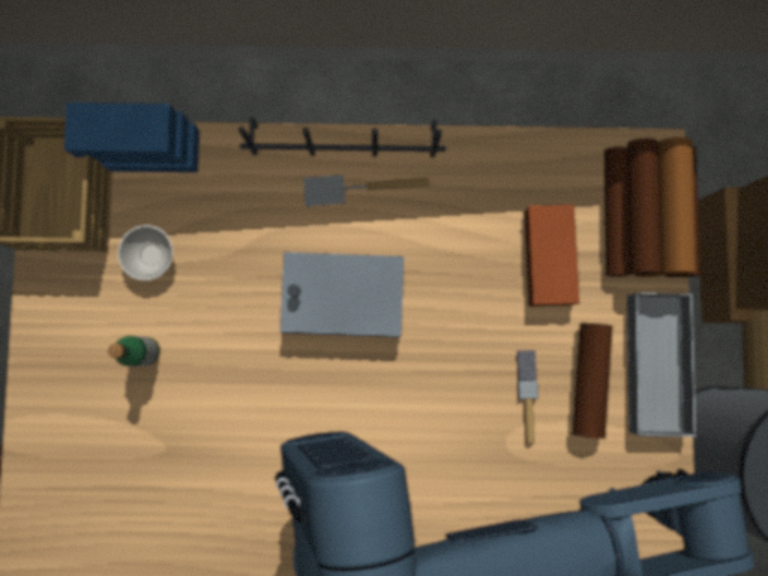

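View pics/scene0.png

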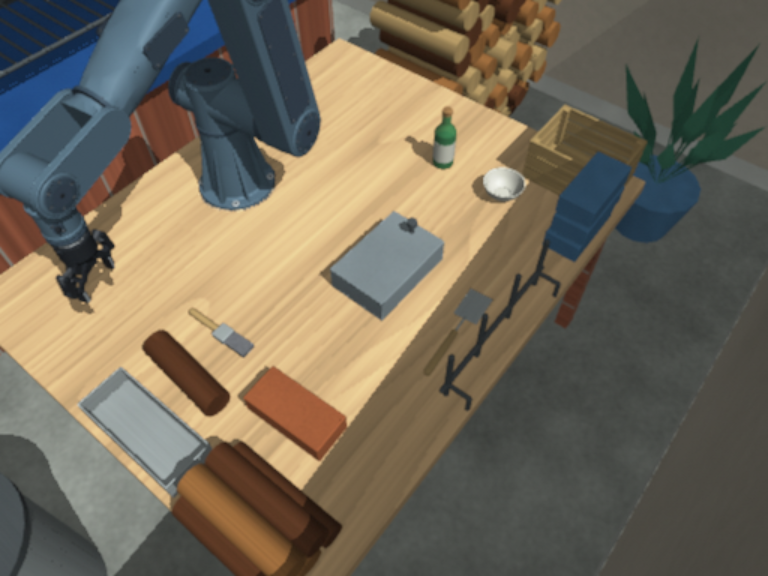

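The top view shows the case at about (281–403, 253–337), with its knob at (293, 297). The knob end faces world +y and the hinge end faces -y. Next I'll measure the lid and knob by depth.

```bash
python3 - <<'E'
from h import *
for n in("top","scene"):
    P=np.load(n+"P.npy")
    ok=(P[...,0]>.4)&(P[...,0]<.85)&(P[...,1]>-.25)&(P[...,1]<.25)
    m=ok&(P[...,2]>.064)&(P[...,2]<.086)
    m=cv2.morphologyEx(m.astype(np.uint8),cv2.MORPH_OPEN,np.ones((3,3)))>0
    (cx,cy),s,a=cv2.minAreaRect((P[m][:,:2]*1000).astype(np.float32)); print(n,cx,cy,s,a,np.median(P[m][:,2]))
    k=ok&(P[...,2]>.105)&(P[...,2]<.135); print(k.sum(),P[k].mean(0),P[k].min(0),P[k].max(0)) if k.any() else 0
E
```

```text
top 554.42578125 14.271842956542969 (256.7014465332031, 170.68406677246094) 88.77153778076172 0.07469019732345039
65 [0.55590892 0.11105322 0.1165962 ] [0.54385321 0.0985414  0.10702351] [0.5689628  0.12443073 0.1286039 ]
scene 557.158447265625 11.7679443359375 (259.56793212890625, 174.99122619628906) 88.885498046875 0.07409775179262756
43 [0.56172155 0.10795752 0.11433381] [0.54784901 0.09448523 0.10516644] [0.57369169 0.12262298 0.11968209]
```

servo_tool:
  series: "-1 .56 -.485 0 0 0 -68.4;-1 .56 -.485 0 0 0 -68.4;-1 .56 -.485 0 0 0 -68.4;-1 .56 -.485 0 0 0 -68.4;-1 .56 -.485 0 0 0 -68.4;-1 .56 -.485 0 0 0 -68.4;-1 .56 -.485 0 0 0 -68.4;-1 .56 -.485 0 0 0 -68.4;-1 .56 -.485 0 0 0 -68.4;-1 .56 -.485 0 0 0 -68.4;-1 .56 -.485 0 0 0 -68.4;-1 .56 -.485 0 0 0 -68.4"

```text
time_s: 1.1
eef_pos: [0.441, -0.098, 0.2279]
eef_rot: [0.0, 0.714, 0.7, -0.0]
wrist_force: [2.3, -0.8, 0.4]
opening: 0.997
grasp_force: 0.0
```

servo_tool:
  series: "-1 .212 .112 0 0 0 0;-1 .212 .112 0 0 0 0;-1 .212 .112 0 0 0 0;-1 .212 .112 0 0 0 0;-1 .212 .112 0 0 0 0;-1 .212 .112 0 0 0 0;-1 .212 .112 0 0 0 0;-1 .212 .112 0 0 0 0;-1 .212 .112 0 0 0 0;-1 .212 .112 0 0 0 0"

```text
time_s: 1.93
eef_pos: [0.5564, 0.1087, 0.2277]
eef_rot: [-0.0, 0.715, 0.7, -0.0]
wrist_force: [-0.1, 0.5, -0.9]
opening: 0.999
grasp_force: 0.0
```

```bash
python3 - <<'E'
from h import *
o=ctrl.get_obs(); print(o["eef_pos"],o["q"].round(2),o["wrist_force"])
c,f,T=cam("wrist"); save("w1.png",c["img"],1); P=pts(c,f,T)
k=(P[...,2]>.1)&(P[...,2]<.125)&(abs(P[...,0]-.557)<.04)&(abs(P[...,1]-.11)<.04)
print(k.sum(),P[k].min(0),P[k].max(0),np.median(P[k],0)); print(np.array(c["T_tool_cam"]).round(3).tolist())
E
```

```text
[0.55637894 0.10865169 0.22768601] [-0.02  0.16  1.63 -0.    1.35  0.01] [-0.0923642   0.48016951 -0.89799354]
950 [0.54541741 0.09960671 0.10393839] [0.57219148 0.12753053 0.11980985] [0.55859569 0.11562186 0.11752152]
[[-0.0, -0.951, -0.309, 0.08], [1.0, -0.0, -0.0, -0.001], [0.0, -0.309, 0.951, -0.145], [0.0, 0.0, 0.0, 1.0]]
```

View pics/w1.png

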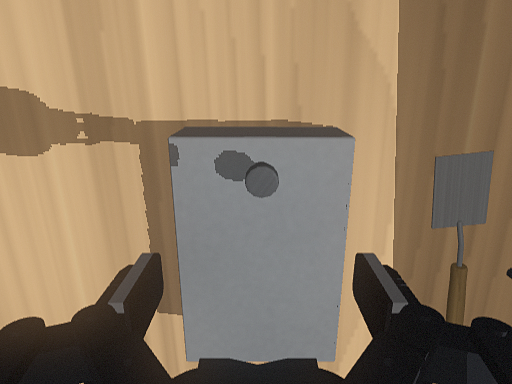

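The wrist view shows the round knob at (262, 180) and the shut lid beneath it. The knob sits at about (0.558, 0.113), so I'll go down and grip it.

servo_tool:
  series: "-1 .004 .0015 .04 0 0 0;-1 .004 .0015 .08 0 0 0;-1 .004 .0015 .1 0 0 0;-1 .004 .0015 .114 0 0 0;-1 .004 .0015 .114 0 0 0;1 .004 .0015 .114 0 0 0;1 .004 .0015 .114 0 0 0;1 .004 .0015 .114 0 0 0;1 .004 .0015 .114 0 0 0;1 .004 .0015 .114 0 0 0;1 .004 .0015 .114 0 0 0;1 .004 .0015 .114 0 0 0"

```text
time_s: 2.98
eef_pos: [0.5591, 0.1137, 0.1153]
eef_rot: [0.001, 0.714, 0.7, 0.001]
wrist_force: [-1.1, -0.3, 5.7]
opening: 0.009
grasp_force: 3.0
```

```bash
python3 - <<'E'
from h import *
o=ctrl.get_obs(); print(o["eef_pos"],o["opening"],o["grasp_force"],o["wrist_force"])
c,f,T=cam("wrist"); c2,f2,T2=cam("scene")
s=c2["img"][110:230,190:340]
save("w2.png",np.hstack([c["img"][180:],cv2.resize(s,(255,204))]),1)
E
```

```text
[0.55914433 0.11370965 0.11526588] 0.009355606001167855 2.978526856022654 [-1.13212912 -0.25431644  5.71250678]
```

View pics/w2.png

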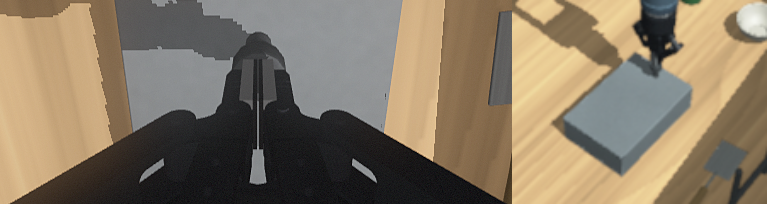

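```bash
python3 - <<'E'
from h import *
c,f,T=cam("wrist"); P=pts(c,f,T)
for v in range(200,300,5): print(v,P[v,258].round(3),c["img"][v,258], P[v,248].round(3),P[v,268].round(3))
save("w3.png",c["img"][190:330,170:345],3.4)
E
```

```text
200 [0.559 0.128 0.074] [141 145 145] [0.553 0.128 0.075] [0.565 0.128 0.075]
205 [0.559 0.125 0.075] [144 146 149] [0.553 0.125 0.075] [0.565 0.125 0.076]
210 [0.559 0.121 0.074] [151 153 156] [0.553 0.122 0.075] [0.565 0.121 0.074]
215 [0.559 0.12  0.079] [66 65 68] [0.553 0.119 0.075] [0.565 0.118 0.074]
220 [0.559 0.119 0.084] [56 56 56] [0.553 0.117 0.078] [0.565 0.117 0.079]
225 [0.559 0.127 0.108] [56 56 58] [0.554 0.126 0.106] [0.564 0.126 0.107]
230 [0.559 0.127 0.114] [54 55 55] [0.554 0.127 0.114] [0.564 0.127 0.114]
235 [0.559 0.126 0.117] [65 67 68] [0.554 0.125 0.117] [0.564 0.125 0.117]
240 [0.559 0.126 0.124] [39 41 40] [0.554 0.126 0.124] [0.563 0.126 0.124]
245 [0.559 0.126 0.129] [44 42 44] [0.554 0.126 0.129] [0.563 0.126 0.128]
250 [0.559 0.126 0.132] [35 34 35] [0.555 0.126 0.133] [0.563 0.126 0.133]
255 [0.559 0.127 0.139] [38 34 37] [0.555 0.126 0.137] [0.563 0.126 0.137]
260 [0.559 0.126 0.141] [34 35 35] [0.555 0.126 0.142] [0.563 0.126 0.142]
265 [0.559 0.126 0.145] [36 40 39] [0.555 0.125 0.144] [0.563 0.125 0.145]
270 [0.559 0.126 0.149] [40 43 37] [0.555 0.126 0.149] [0.563 0.126 0.149]
275 [0.559 0.126 0.152] [32 31 31] [0.555 0.126 0.152] [0.563 0.126 0.153]
280 [0.559 0.126 0.156] [36 36 35] [0.555 0.126 0.156] [0.562 0.126 0.157]
285 [0.559 0.124 0.156] [32 30 35] [0.555 0.127 0.161] [0.562 0.127 0.161]
290 [0.559 0.121 0.155] [34 31 33] [0.555 0.127 0.164] [0.562 0.127 0.164]
295 [0.559 0.12  0.156] [36 34 37] [0.555 0.127 0.166] [0.562 0.127 0.167]
```

View pics/w3.png

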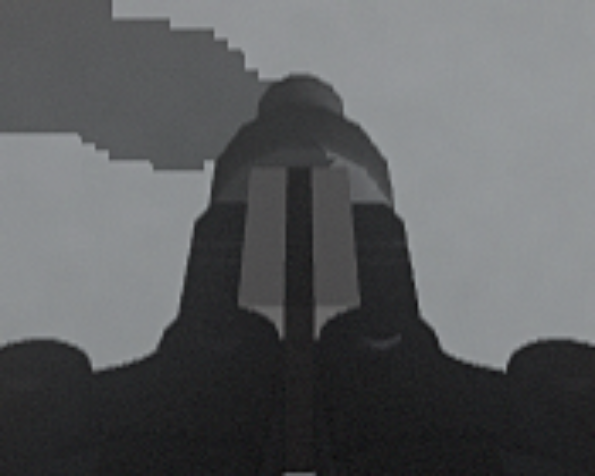

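The crop shows the fingers shut directly at the knob. I can't tell from it whether the knob is held, so I'll test with a small lift.

servo_tool:
  series: "1 0 0 -.005 0 0 0;1 0 0 -.01 0 0 0;1 0 0 -.015 0 0 0;1 0 0 -.015 0 0 0"

```text
time_s: 3.47
eef_pos: [0.5593, 0.1137, 0.1304]
eef_rot: [0.001, 0.714, 0.7, 0.001]
wrist_force: [0.6, 1.3, 0.1]
opening: 0.004
grasp_force: 0.0
```

```bash
python3 - <<'E'
from h import *
o=ctrl.get_obs(); print(o["eef_pos"],o["opening"],o["grasp_force"],o["wrist_force"])
c,f,T=cam("wrist"); P=pts(c,f,T)
for v in range(200,262,5): print(v,P[v,258].round(3), P[v,225].round(3))
E
```

```text
[0.5593084  0.11365105 0.13037748] 0.0044264883888812745 0.0 [0.61669942 1.34593893 0.05257145]
200 [0.559 0.122 0.073] [0.538 0.123 0.075]
205 [0.559 0.121 0.078] [0.538 0.12  0.075]
210 [0.559 0.127 0.103] [0.537 0.116 0.074]
215 [0.559 0.127 0.112] [0.537 0.113 0.075]
220 [0.559 0.127 0.117] [0.537 0.109 0.075]
225 [0.559 0.124 0.118] [0.537 0.105 0.074]
230 [0.559 0.122 0.118] [0.537 0.102 0.074]
235 [0.559 0.119 0.118] [0.537 0.098 0.074]
240 [0.559 0.126 0.138] [0.536 0.095 0.075]
245 [0.559 0.126 0.143] [0.536 0.091 0.074]
250 [0.559 0.126 0.149] [0.536 0.087 0.075]
255 [0.559 0.126 0.152] [0.536 0.083 0.075]
260 [0.559 0.126 0.156] [0.536 0.08  0.075]
```

The fingers closed on top of the head, so the real tips sit farther back than stated. I'll measure where the tips are in the tool frame at several openings.

```bash
cat > tip.py <<'E'
from h import *
o=ctrl.get_obs(); print(o["eef_pos"],o["opening"])
c,f,T=cam("wrist"); P=pts(c,f,T)
q=o["eef_rot"]; Rm=R.from_quat([q[1],q[2],q[3],q[0]]).as_matrix(); L=(P-o["eef_pos"])@Rm
m=(c["z_map"]>0)&(c["z_map"]<.22)&(L[...,2]<.04)&(abs(L[...,1])<.07)&(L[...,0]<.03)&(L[...,0]>-.03)
for s in(-1,1):
    k=m&(L[...,1]*s>0); 
    Z=L[k]; i=np.argsort(Z[:,2])[-15:]; print(s,Z[i].mean(0).round(4),Z[i].max(0).round(4))
E
python3 tip.py
```

```text
[0.55902709 0.11364065 0.12979525] -0.0009040235819549238
-1 [ 0.0119 -0.0054  0.0258] [ 0.0134 -0.0005  0.0275]
1 [0.0124 0.0037 0.0253] [0.0134 0.0083 0.0269]
```

servo_tool:
  series: "-1 0 0 -.03 0 0 0;-1 0 0 -.03 0 0 0;-1 0 0 -.03 0 0 0;-1 0 0 -.03 0 0 0;-1 0 0 -.03 0 0 0;-1 0 0 -.03 0 0 0;-1 0 0 -.03 0 0 0;-1 0 0 -.03 0 0 0"

```text
time_s: 4.23
eef_pos: [0.5582, 0.1136, 0.1584]
eef_rot: [-0.0, 0.714, 0.7, -0.0]
wrist_force: [-1.3, 0.2, -0.0]
opening: 0.994
grasp_force: 0.0
```

```bash
python3 tip.py
```

```text
[0.55817682 0.11358982 0.15838156] 0.9942271129287455
-1 [ 0.0003 -0.0048  0.04  ] [ 0.0075 -0.0005  0.04  ]
1 [0.0039 0.0048 0.04  ] [0.0107 0.0105 0.04  ]
```

servo_tool:
  series: ".3 0 0 0 0 0 0;.3 0 0 0 0 0 0;.3 0 0 0 0 0 0;.3 0 0 0 0 0 0;.3 0 0 0 0 0 0;.3 0 0 0 0 0 0"

```text
time_s: 4.78
eef_pos: [0.5585, 0.1136, 0.159]
eef_rot: [0.0, 0.714, 0.7, 0.0]
wrist_force: [0.5, 0.9, 0.0]
opening: 0.354
grasp_force: 0.0
```

```bash
python3 tip.py
```

```text
[0.55853469 0.11360169 0.15903726] 0.354457843003546
-1 [ 0.002  -0.0063  0.0399] [ 0.0088 -0.0017  0.04  ]
1 [0.0001 0.0042 0.037 ] [0.0126 0.0143 0.04  ]
```

```bash
sed -i 's/&(L\[...,2\]<.04)/\&(P[...,2]>.121)/' tip.py; python3 tip.py; python3 - <<'E'
from h import *
c,f,T=cam("wrist"); save("w4.png",c["img"],1)
E
```

```text
[0.55854661 0.11358932 0.1590351 ] 0.3505547922312505
-1 [ 0.0054 -0.0157 -0.0045] [ 0.0086 -0.0157 -0.0031]
1 [ 0.0055  0.0142 -0.0044] [ 0.009   0.0143 -0.003 ]
```

View pics/w4.png

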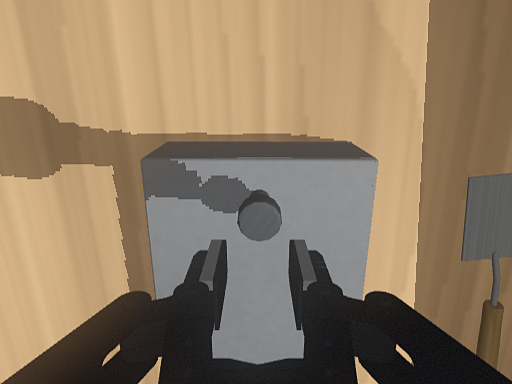

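The view shows the pads straddling the knob line, with the knob at (259, 220). The tips sit about 3.5 mm behind the nominal TCP, so I must go about 28 mm deeper than planned.

servo_tool:
  series: "-.4 0 0 .0 0 0 0;-.4 0 0 .0 0 0 0;-.4 0 0 .02 0 0 0;-.4 0 0 .04 0 0 0;-.4 0 0 .055 0 0 0;-.4 0 0 .069 0 0 0;-.4 0 0 .069 0 0 0;1 0 0 .069 0 0 0;1 0 0 .069 0 0 0;1 0 0 .069 0 0 0;1 0 0 .069 0 0 0;1 0 0 .069 0 0 0"

```text
time_s: 5.93
eef_pos: [0.5596, 0.1136, 0.0915]
eef_rot: [0.001, 0.714, 0.7, 0.001]
wrist_force: [-0.3, -0.5, 5.6]
opening: 0.298
grasp_force: 59.2
```

The knob is gripped. Next I'll work out the arc.

```bash
cat > arc.py <<'E'
import numpy as np
K=.45
def pose(t): # planar (a=tool-x at start, d=up), hinge-relative
    kn=np.array([.227*np.cos(t)-.04*np.sin(t),.227*np.sin(t)+.04*np.cos(t)])
    p=K*t; z=np.array([np.sin(p),-np.cos(p)]); return kn+.0185*z,p
for ths in (np.linspace(0,.64,13),np.linspace(.64,1.28,13),np.linspace(1.28,1.9,13)):
    p0,f0=pose(ths[0]); x=np.array([np.cos(f0),np.sin(f0)]); z=np.array([np.sin(f0),-np.cos(f0)])
    print(";".join("1 %.3f 0 %.3f 0 %.1f 0"%((pose(t)[0]-p0)@x,(pose(t)[0]-p0)@z,np.degrees(pose(t)[1]-f0)) for t in ths[1:]))
E
python3 arc.py
```

```text
1 -0.002 0 -0.012 0 1.4 0;1 -0.005 0 -0.024 0 2.8 0;1 -0.008 0 -0.036 0 4.1 0;1 -0.012 0 -0.047 0 5.5 0;1 -0.016 0 -0.059 0 6.9 0;1 -0.021 0 -0.070 0 8.3 0;1 -0.027 0 -0.080 0 9.6 0;1 -0.033 0 -0.091 0 11.0 0;1 -0.040 0 -0.101 0 12.4 0;1 -0.047 0 -0.110 0 13.8 0;1 -0.055 0 -0.120 0 15.1 0;1 -0.064 0 -0.128 0 16.5 0
1 -0.006 0 -0.010 0 1.4 0;1 -0.013 0 -0.021 0 2.8 0;1 -0.020 0 -0.030 0 4.1 0;1 -0.027 0 -0.040 0 5.5 0;1 -0.035 0 -0.049 0 6.9 0;1 -0.044 0 -0.057 0 8.3 0;1 -0.053 0 -0.065 0 9.6 0;1 -0.062 0 -0.072 0 11.0 0;1 -0.072 0 -0.079 0 12.4 0;1 -0.082 0 -0.086 0 13.8 0;1 -0.093 0 -0.092 0 15.1 0;1 -0.103 0 -0.097 0 16.5 0
1 -0.009 0 -0.007 0 1.3 0;1 -0.018 0 -0.014 0 2.7 0;1 -0.028 0 -0.021 0 4.0 0;1 -0.038 0 -0.026 0 5.3 0;1 -0.048 0 -0.032 0 6.7 0;1 -0.059 0 -0.037 0 8.0 0;1 -0.069 0 -0.041 0 9.3 0;1 -0.080 0 -0.044 0 10.7 0;1 -0.091 0 -0.048 0 12.0 0;1 -0.103 0 -0.050 0 13.3 0;1 -0.114 0 -0.052 0 14.7 0;1 -0.125 0 -0.053 0 16.0 0
```

servo_tool:
  series: "1 -0.002 0 -0.012 0 1.4 0;1 -0.005 0 -0.024 0 2.8 0;1 -0.008 0 -0.036 0 4.1 0;1 -0.012 0 -0.047 0 5.5 0;1 -0.016 0 -0.059 0 6.9 0;1 -0.021 0 -0.070 0 8.3 0;1 -0.027 0 -0.080 0 9.6 0;1 -0.033 0 -0.091 0 11.0 0;1 -0.040 0 -0.101 0 12.4 0;1 -0.047 0 -0.110 0 13.8 0;1 -0.055 0 -0.120 0 15.1 0;1 -0.064 0 -0.128 0 16.5 0"

```text
time_s: 6.93
eef_pos: [0.5582, 0.0504, 0.2194]
eef_rot: [-0.1, 0.707, 0.693, 0.105]
wrist_force: [4.4, 6.1, 1.3]
opening: 0.3
grasp_force: 60.2
```

servo_tool:
  series: "1 -0.006 0 -0.010 0 1.4 0;1 -0.013 0 -0.021 0 2.8 0;1 -0.020 0 -0.030 0 4.1 0;1 -0.027 0 -0.040 0 5.5 0;1 -0.035 0 -0.049 0 6.9 0;1 -0.044 0 -0.057 0 8.3 0;1 -0.053 0 -0.065 0 9.6 0;1 -0.062 0 -0.072 0 11.0 0;1 -0.072 0 -0.079 0 12.4 0;1 -0.082 0 -0.086 0 13.8 0;1 -0.093 0 -0.092 0 15.1 0;1 -0.103 0 -0.097 0 16.5 0"

```text
time_s: 7.93
eef_pos: [0.5553, -0.0768, 0.2829]
eef_rot: [-0.199, 0.684, 0.671, 0.204]
wrist_force: [4.2, 3.3, 0.8]
opening: 0.296
grasp_force: 60.0
```

servo_tool:
  series: "1 -0.009 0 -0.007 0 1.3 0;1 -0.018 0 -0.014 0 2.7 0;1 -0.028 0 -0.021 0 4.0 0;1 -0.038 0 -0.026 0 5.3 0;1 -0.048 0 -0.032 0 6.7 0;1 -0.059 0 -0.037 0 8.0 0;1 -0.069 0 -0.041 0 9.3 0;1 -0.080 0 -0.044 0 10.7 0;1 -0.091 0 -0.048 0 12.0 0;1 -0.103 0 -0.050 0 13.3 0;1 -0.114 0 -0.052 0 14.7 0;1 -0.121 0 -0.053 0 15.5 0"

```text
time_s: 8.93
eef_pos: [0.5524, -0.2093, 0.2595]
eef_rot: [-0.287, 0.652, 0.637, 0.295]
wrist_force: [6.4, -1.3, 2.6]
opening: 0.295
grasp_force: 60.5
```

servo_tool:
  series: "1 -.001 0 0 0 0 0;1 -.001 0 0 0 0 0;-.5 -.001 0 0 0 0 0;-.5 -.001 0 0 0 0 0;-.5 -.001 0 0 0 0 0;-.5 -.001 0 0 0 0 0;-.5 -.001 0 0 0 0 0;-.5 0 0 -.02 0 0 0;-.5 0 0 -.05 0 0 0;-.5 0 0 -.08 0 0 0;-.5 0 0 -.11 0 0 0;-.5 0 0 -.14 0 0 0"

```text
time_s: 9.93
eef_pos: [0.5496, -0.3124, 0.354]
eef_rot: [-0.288, 0.651, 0.638, 0.293]
wrist_force: [0.7, 0.4, -0.6]
opening: 0.751
grasp_force: 0.0
```

```bash
python3 - <<'E'
from h import *
o=ctrl.get_obs(); print(o["eef_pos"],o["q"].round(2),o["wrist_force"],o["opening"])
a=cam("scene")[0]["img"]; b=cam("top")[0]["img"]
save("l.png",np.hstack([cv2.resize(a[90:250,170:370],None,fx=2,fy=2),cv2.resize(b[100:260,130:330],None,fx=2,fy=2)]),1)
E
```

```text
[ 0.54964307 -0.31242692  0.35404055] [-0.95  0.62  0.98  0.58  2.19 -0.74] [ 0.74673803  0.38128393 -0.60044822] 0.7509017076854527
```

View pics/l.png

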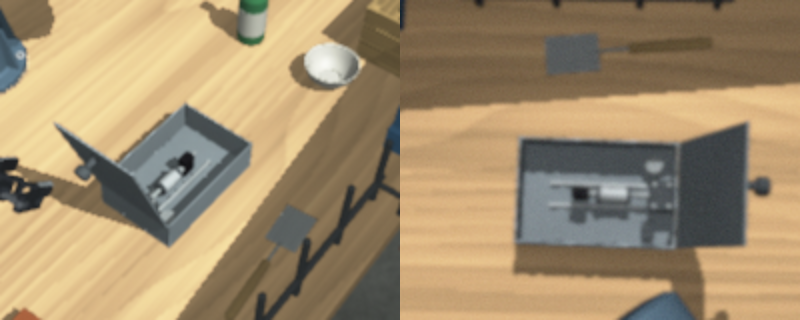

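The lid rests open. The black grip shows at crop (580, 192), on the case's centreline. I'll go up and over the lid and untilt the tool.

servo_tool:
  series: "-.5 .067 0 -.06 0 0 0;-.5 .067 0 -.06 0 0 0;-.5 .067 0 -.06 0 0 0;-.5 .304 .006 .207 0 -48.5 0;-.5 .304 .006 .207 0 -48.5 0;-.5 .304 .006 .207 0 -48.5 0;-.5 .304 .006 .207 0 -48.5 0;-.5 .304 .006 .207 0 -48.5 0;-.5 .304 .006 .207 0 -48.5 0;-.5 .304 .006 .207 0 -48.5 0;-.5 .304 .006 .207 0 -48.5 0;-.5 .304 .006 .207 0 -48.5 0"

```text
time_s: 11.03
eef_pos: [0.5615, 0.0509, 0.4438]
eef_rot: [0.0, 0.712, 0.703, 0.001]
wrist_force: [0.3, -0.8, -0.4]
opening: 0.75
grasp_force: 0.0
```

servo_tool:
  series: "-.5 0 0 .2 0 0 0;-.5 0 0 .2 0 0 0;-.5 0 0 .2 0 0 0;-.5 0 0 .2 0 0 0;-.5 0 0 .2 0 0 0;-.5 0 0 .2 0 0 0;-.5 0 0 .2 0 0 0"

```text
time_s: 11.62
eef_pos: [0.5613, 0.0451, 0.2417]
eef_rot: [-0.002, 0.714, 0.7, -0.002]
wrist_force: [0.8, 0.3, 1.4]
opening: 0.751
grasp_force: 0.0
```

```bash
cat > g.py <<'E'
from h import *
import sys
o=ctrl.get_obs(); print(o["time_s"],o["eef_pos"],o["eef_rot"].round(4))
c,f,T=cam("wrist"); save(sys.argv[1],c["img"],1); P=pts(c,f,T); np.save("wP.npy",P); np.save("wI.npy",c["img"])
k=(abs(P[...,2]-.058)<.006)&(abs(P[...,0]-.555)<.03)&(abs(P[...,1]-.04)<.05)
print(k.sum(),P[k].min(0),P[k].max(0),P[k].mean(0), cv2.minAreaRect((P[k][:,:2]*1000).astype(np.float32)))
E
python3 g.py w5.png
```

```text
11.6167 [0.56127138 0.04510646 0.24173565] [-0.0019  0.7138  0.7003 -0.0016]
507 [0.54728438 0.0297461  0.05214365] [0.56732074 0.05716454 0.05890415] [0.55708245 0.04404889 0.05682317] ((557.3146362304688, 43.45344543457031), (27.291059494018555, 19.53391456604004), 88.41913604736328)
```

View pics/w5.png

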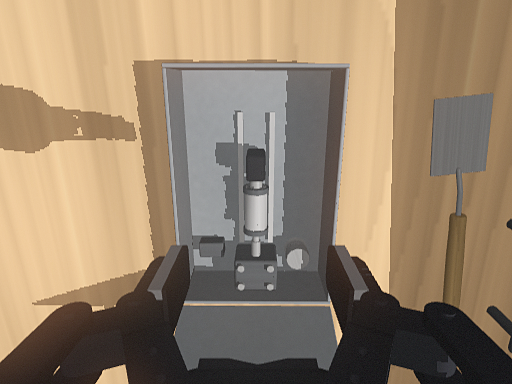

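The open case is in view. The grip is at (256, 165), the tube at (256, 210) and the anchor at (256, 270). With this hand orientation the fingers would hide the rod. I'll turn the hand about 178° so the wrist camera looks at the tube's mouth.

servo_tool:
  series: "-.5 -.002 -.004 0 0 0 86;-.5 -.002 -.004 0 0 0 86;-.5 -.002 -.004 0 0 0 86;-.5 -.002 -.004 0 0 0 86;-.5 -.002 -.004 0 0 0 86;-.5 -.002 -.004 0 0 0 86;-.5 -.002 -.004 0 0 0 86;-.5 -.002 -.004 0 0 0 86;-.5 -.002 -.004 0 0 0 86;-.5 -.002 -.004 0 0 0 86;-.5 -.002 -.004 0 0 0 86;-.5 -.002 -.004 0 0 0 86"

```text
time_s: 12.67
eef_pos: [0.5611, 0.0423, 0.2478]
eef_rot: [0.001, 1.0, 0.022, 0.003]
wrist_force: [0.3, 0.7, -0.1]
opening: 0.753
grasp_force: 0.0
```

servo_tool:
  series: "-.5 0 0 0 0 0 86;-.5 0 0 0 0 0 86;-.5 0 0 0 0 0 86;-.5 0 0 0 0 0 86;-.5 0 0 0 0 0 86;-.5 0 0 0 0 0 86;-.5 0 0 0 0 0 86;-.5 0 0 0 0 0 86;-.5 0 0 0 0 0 86;-.5 0 0 0 0 0 86;-.5 0 0 0 0 0 86;-.5 0 0 0 0 0 86"

```text
time_s: 13.67
eef_pos: [0.5611, 0.0424, 0.2478]
eef_rot: [-0.002, 0.747, -0.665, 0.003]
wrist_force: [0.1, -1.0, 0.6]
opening: 0.746
grasp_force: 0.0
```

servo_tool:
  series: "-.5 0 0 0 0 0 6;-.5 0 0 0 0 0 6;-.5 0 0 0 0 0 6"

```text
time_s: 13.92
eef_pos: [0.5605, 0.0424, 0.2466]
eef_rot: [-0.001, 0.714, -0.7, 0.002]
wrist_force: [0.1, 0.1, 0.3]
opening: 0.749
grasp_force: 0.0
```

```bash
python3 g.py w6.png; python3 - <<'E'
from h import *
o=ctrl.get_obs(); print(o["q"].round(3)); q=o["eef_rot"]; print(np.degrees(2*np.arctan2(q[2],q[1])))
P=np.load("wP.npy"); I=np.load("wI.npy")
# profile along gauge axis: points near axis plane
for y in np.arange(-.09,.07,.004):
    k=(abs(P[...,0]-.5565)<.004)&(abs(P[...,1]-y)<.002)&(P[...,2]<.1)
    if k.any(): print(round(y,3),np.median(P[k][:,2]).round(4),np.median(I[k].mean(1)))
E
```

```text
13.9167 [0.56054505 0.04239158 0.24661546] [-0.0015  0.7142 -0.6999  0.002 ]
497 [0.54700551 0.02754122 0.05200493] [0.56743262 0.05578843 0.05931601] [0.5572549  0.04090294 0.0568653 ] ((557.113037109375, 41.57628631591797), (27.992923736572266, 19.971647262573242), 88.18563842773438)
[-0.136  0.134  1.624 -0.     1.38   2.986]
-88.83775849639706
-0.09 0.0496 99.66666666666667
-0.086 0.0492 100.66666666666667
-0.082 0.0493 99.33333333333333
-0.078 0.0496 98.33333333333333
-0.074 0.0493 99.0
-0.07 0.0478 83.0
-0.066 0.0382 169.16666666666669
-0.062 0.0381 168.66666666666666
-0.058 0.0384 166.0
-0.054 0.0382 167.66666666666666
-0.05 0.0366 159.33333333333334
-0.046 0.0371 150.33333333333334
-0.042 0.0367 159.66666666666666
-0.038 0.0475 113.33333333333333
-0.034 0.0473 105.16666666666666
-0.03 0.0458 197.5
-0.026 0.046 197.33333333333334
-0.022 0.0457 194.5
-0.018 0.0453 198.33333333333334
-0.014 0.0459 196.16666666666666
-0.01 0.0458 193.16666666666666
-0.006 0.0459 191.16666666666669
-0.002 0.0458 186.0
0.002 0.046 187.0
0.006 0.0459 189.33333333333334
0.01 0.047 153.0
0.014 0.0476 99.0
0.018 0.0401 150.33333333333334
0.022 0.0401 160.0
0.026 0.0403 146.66666666666666
0.03 0.0569 55.666666666666664
0.034 0.0569 60.333333333333336
0.038 0.0572 58.666666666666664
0.042 0.0573 57.0
0.046 0.0575 56.83333333333333
0.05 0.0573 56.333333333333336
0.054 0.0566 54.0
```

View pics/w6.png

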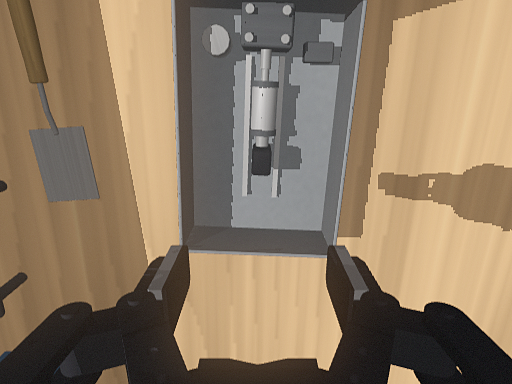

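The hand is turned. The rod and mouth at (263, 143) lie on the camera's side of the grip at (261, 160). I'll go down and grip.

servo_tool:
  series: "-.5 0 .004 .04 0 0 1.2;-.5 0 .004 .08 0 0 1.2;-.5 0 .004 .12 0 0 1.2;-.5 0 .004 .16 0 0 1.2;-.5 0 .004 .185 0 0 1.2;-.5 0 .004 .205 0 0 1.2;-.5 0 .004 .22 0 0 1.2;-.5 0 .004 .225 0 0 1.2;-.5 0 .004 .225 0 0 1.2"

```text
time_s: 14.72
eef_pos: [0.5546, 0.0425, 0.0179]
eef_rot: [-0.001, -0.706, 0.708, 0.001]
wrist_force: [-1.1, 0.4, 0.8]
opening: 0.748
grasp_force: 0.0
```

```bash
sed -i 's/P\[...,2\]>.121/P[...,2]>-9/; s/k=m&/k=m\&(abs(L[...,1])>.022)\&(abs(L[...,1])<.06)\&(L[...,2]<.01)\&/' tip.py; python3 tip.py; python3 g.py w7.png
```

```text
[0.55462764 0.04252088 0.01785094] 0.74822802868562
-1 [-0.0031 -0.0226  0.0095] [ 0.0299 -0.0221  0.0098]
1 [-0.0006  0.0328 -0.0093] [ 0.0064  0.033  -0.0085]
14.7667 [0.55557091 0.04241896 0.01906245] [ 1.000e-04 -7.061e-01  7.081e-01 -1.000e-04]
3343 [0.54716143 0.02730734 0.05200014] [0.56745554 0.05563561 0.05932205] [0.55727298 0.03959157 0.05684882] ((557.3031005859375, 41.489463806152344), (28.309247970581055, 19.9815673828125), 89.05162048339844)
```

View pics/w7.png

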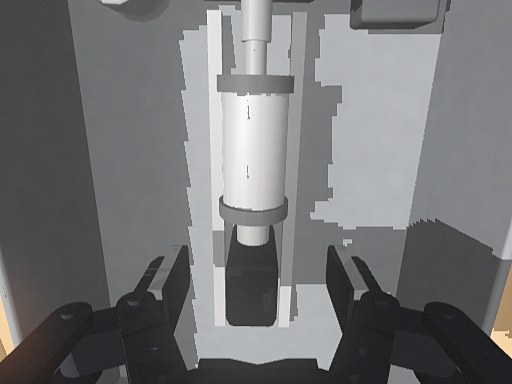

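The close view shows the pads straddling the grip at (252, 280), with the tube mouth's collar at (253, 210). Now I'll close on it. I've used my ten pictures, so the rest is numeric.

servo_tool:
  series: "1 0 -.001 0 0 0 0;1 0 -.001 0 0 0 0;1 0 -.001 0 0 0 0;1 0 -.001 0 0 0 0;1 0 -.001 0 0 0 0;1 0 -.001 0 0 0 0;1 0 -.001 0 0 0 0;1 0 -.001 0 0 0 0"

```text
time_s: 15.48
eef_pos: [0.5578, 0.0423, 0.0198]
eef_rot: [0.001, -0.705, 0.709, -0.001]
wrist_force: [5.0, 0.4, 6.3]
opening: 0.224
grasp_force: 61.0
```

```bash
cat > m.py <<'E'
from h import *
o=ctrl.get_obs(); print(o["time_s"],o["eef_pos"].round(4),"F",o["wrist_force"].round(2),o["opening"],o["grasp_force"],o["q"][5])
c,f,T=cam("wrist"); P=pts(c,f,T); I=c["img"]
A=lambda y:.557+.021*(y-.042)
rows=[]
for y in np.arange(-.06,.11,.001):
    k=(abs(P[...,0]-A(y))<.003)&(abs(P[...,1]-y)<.001)&(P[...,2]<.07)&(P[...,2]>.03)
    if k.sum()>1: rows.append((int(round(y*1000)),round(float(np.median(P[k][:,2]))*1000),round(float(np.median(I[k].mean(1))))))
print(" ".join("%d:%d/%d"%r for r in rows))
E
python3 m.py
```

```text
15.4833 [0.5578 0.0423 0.0198] F [5.05 0.37 6.3 ] 0.2240949741846279 60.972012877464294 3.009488870305951
-60:39/201 -59:39/196 -58:39/200 -57:39/199 -56:39/199 -55:39/199 -54:39/198 -53:39/198 -52:39/198 -51:38/189 -50:37/188 -49:37/196 -48:37/192 -47:37/190 -46:37/196 -45:37/198 -44:37/198 -43:37/197 -42:37/196 -41:37/198 -40:37/198 -39:47/147 -38:48/135 -37:48/135 -36:48/136 -35:48/136 -34:48/136 -33:47/144 -32:46/213 -31:46/227 -30:46/228 -29:46/226 -28:46/226 -27:46/225 -26:46/224 -25:46/221 -24:46/221 -23:46/224 -22:46/225 -21:46/225 -20:46/226 -19:46/225 -18:46/224 -17:46/224 -16:46/223 -15:46/223 -14:46/221 -13:46/221 -12:46/220 -11:46/221 -10:46/220 -9:46/220 -8:46/221 -7:46/220 -6:46/218 -5:46/217 -4:46/217 -3:46/217 -2:46/217 -1:46/216 0:46/216 1:46/217 2:46/217 3:46/216 4:46/215 5:46/215 6:46/214 7:46/214 8:46/215 9:46/203 10:47/133 11:48/129 12:48/130 13:48/128 14:48/129 15:48/127 16:48/123 19:40/173 20:40/189 21:40/193 22:40/190 23:40/193 24:40/191 25:40/190 26:40/190 27:46/53 28:49/50 29:54/50 30:57/51 31:57/47 32:57/42 33:57/41 34:57/40 35:58/40 36:58/39 37:58/39 38:58/39 39:58/38 40:58/39 41:58/40 42:57/41 43:57/40 44:57/41 45:58/41 46:57/40 47:57/41 48:57/41 49:57/41 50:57/42 51:58/43 52:57/43 53:57/44 54:57/43 55:57/47 56:56/52
```

servo_tool:
  series: "1 -.003 0 0 0 0 0;1 -.006 0 0 0 0 0;1 -.009 0 0 0 0 0;1 -.012 0 0 0 0 0;1 -.015 0 0 0 0 0;1 -.015 0 0 0 0 0;1 -.015 0 0 0 0 0"

```text
time_s: 16.12
eef_pos: [0.5581, 0.0571, 0.0198]
eef_rot: [0.001, -0.706, 0.709, -0.002]
wrist_force: [6.1, -1.3, 4.0]
opening: 0.226
grasp_force: 61.0
```

```bash
python3 m.py
```

```text
16.1167 [0.5581 0.0571 0.0198] F [ 6.11 -1.32  4.01] 0.22581795603544713 60.961421728134155 3.0368179999322478
-49:36/204 -48:37/197 -47:37/197 -46:37/197 -45:37/196 -44:37/202 -43:37/201 -42:37/200 -41:37/200 -40:37/200 -39:37/200 -38:37/199 -37:37/199 -36:37/198 -35:37/198 -34:37/197 -33:37/197 -32:37/198 -31:37/198 -30:37/199 -29:37/198 -28:37/196 -27:37/186 -26:48/138 -25:48/136 -24:48/137 -23:48/138 -22:48/138 -21:47/139 -20:46/210 -19:46/230 -18:46/231 -17:46/230 -16:46/230 -15:46/229 -14:46/229 -13:46/228 -12:46/228 -11:46/227 -10:46/226 -9:46/225 -8:46/223 -7:46/224 -6:46/223 -5:46/222 -4:46/221 -3:46/221 -2:46/221 -1:46/222 0:46/222 1:46/222 2:46/221 3:46/221 4:46/221 5:46/220 6:46/220 7:46/221 8:46/221 9:46/220 10:46/219 11:46/220 12:46/218 13:46/218 14:46/218 15:46/217 16:46/216 17:46/216 18:46/215 19:46/213 20:46/212 21:46/212 22:46/205 23:47/134 24:48/132 25:48/131 26:48/130 27:48/130 28:48/128 29:48/124 31:41/172 32:40/187 33:40/193 34:40/195 35:40/194 36:40/192 37:40/191 38:40/193 39:40/192 40:40/192 41:40/191 42:46/52 43:49/52 44:55/51 45:57/53 46:57/51 47:57/43 48:57/42 49:57/41 50:58/41 51:58/39 52:57/39 53:57/39 54:57/39 55:58/39 56:58/39 57:58/39 58:58/40 59:57/41 60:57/40 61:57/40 62:58/41 63:58/41 64:58/42 65:57/43 66:57/43 67:57/43 68:57/42 69:57/42 70:57/52 71:56/91
```

servo_tool:
  series: "1 -.003 0 0 0 0 0;1 -.006 0 0 0 0 0;1 -.009 0 0 0 0 0;1 -.012 0 0 0 0 0;1 -.012 0 0 0 0 0;1 -.012 0 0 0 0 0"

```text
time_s: 16.67
eef_pos: [0.5584, 0.0681, 0.0198]
eef_rot: [0.001, -0.706, 0.709, -0.002]
wrist_force: [5.6, -5.5, 3.8]
opening: 0.228
grasp_force: 60.8
```

```bash
cat >> m.py <<'E'
r=[x for x in rows if x[0]<200]
col=[x[0] for x in r if x[1]>=47 and 110<x[2]<150]; mouth=max(col)
print("mouth",mouth,"grip",min(x[0] for x in r if x[2]<60 and x[1]>=45 and x[0]>mouth+4))
E
python3 m.py | cut -c1-90,500-
```

```text
16.6667 [0.5584 0.0681 0.0198] F [ 5.57 -5.51  3.79] 0.22824514358117873 60.80796718597412
-38:37/192 -37:37/196 -36:37/202 -35:37/202 -34:37/196 -33:37/201 -32:37/202 -31:37/200 -310:46/221 11:46/221 12:46/220 13:46/219 14:46/219 15:46/219 16:46/218 17:46/216 18:46/216 19:46/216 20:46/215 21:46/215 22:46/208 23:48/138 24:48/134 25:48/133 26:48/132 27:48/131 28:48/131 29:48/131 30:42/83 31:41/83 32:41/85 33:40/174 34:40/196 35:40/193 36:40/193 37:40/195 38:40/192 39:40/193 40:40/192 41:40/193 42:40/194 43:40/193 44:40/191 45:40/193 46:40/194 47:40/192 48:40/192 49:40/192 50:40/192 51:40/193 52:40/191 53:47/53 54:50/52 55:56/52 56:57/53 57:57/46 58:58/44 59:58/42 60:58/41 61:57/40 62:57/40 63:57/39 64:57/39 65:57/39 66:57/39 67:57/39 68:57/40 69:57/40 70:57/40 71:57/40 72:57/39 73:58/39 74:57/40 75:57/40 76:57/41 77:57/41 78:58/41 79:57/41 80:57/38 81:56/47 82:56/88
mouth 29 grip 53
```

servo_tool:
  series: "1 -.002 0 0 0 0 0;1 -.004 0 0 0 0 0;1 -.006 0 0 0 0 0;1 -.008 0 0 0 0 0;1 -.010 0 0 0 0 0;1 -.012 0 0 0 0 0;1 -.014 0 0 0 0 0;1 -.015 0 0 0 0 0;1 -.015 0 0 0 0 0;1 -.015 0 0 0 0 0"

```text
time_s: 17.55
eef_pos: [0.5586, 0.0818, 0.0197]
eef_rot: [0.0, -0.706, 0.709, -0.003]
wrist_force: [6.4, -9.8, 2.9]
opening: 0.224
grasp_force: 60.7
```

```bash
python3 m.py | cut -c1-90,350-
```

```text
17.55 [0.5586 0.0818 0.0197] F [ 6.36 -9.76  2.92] 0.22384984930919272 60.7228821516037 3.
-22:47/135 -21:47/133 -20:47/144 -19:46/227 -18:46/229 -17:46/230 -16:46/229 -15:46/229 -1222 13:46/222 14:46/222 15:46/221 16:46/220 17:46/218 18:46/218 19:46/217 20:46/216 21:46/215 22:46/210 23:47/140 24:48/134 25:48/134 26:48/133 27:48/132 28:48/132 29:48/131 30:40/186 31:40/192 32:40/195 33:40/196 34:40/192 35:41/142 36:41/82 37:40/191 38:40/195 39:40/194 40:40/194 41:40/195 42:40/194 43:40/193 44:40/188 45:41/97 46:41/90 47:40/185 48:40/194 49:40/193 50:40/193 51:40/192 52:40/192 53:40/192 54:40/192 55:40/194 56:40/193 57:40/192 58:40/191 59:40/193 60:40/193 61:40/190 62:40/192 63:40/192 64:40/192 65:40/192 66:40/188 67:47/52 68:50/52 69:56/52 70:57/51 71:57/44 72:57/42 73:57/40 74:57/39 75:57/38 76:57/37 77:57/37 78:57/36 79:57/35 80:57/35 81:57/35 82:58/34 83:57/34 84:57/34 85:58/33 86:58/32 87:57/32 88:57/33 89:57/32 90:57/32 91:57/32 92:57/31 93:57/30 94:57/25 95:56/44 96:56/66
mouth 29 grip 67
```

The rings stand at y = 35.6 and 45.5 mm with the mouth at 29.5, so the extension is 26 mm. About 4 mm is left.

servo_tool:
  series: "1 -.001 0 0 0 0 0;1 -.002 0 0 0 0 0;1 -.003 0 0 0 0 0;1 -.004 0 0 0 0 0;1 -.0043 0 0 0 0 0;1 -.0043 0 0 0 0 0;1 -.0043 0 0 0 0 0"

```text
time_s: 18.18
eef_pos: [0.5587, 0.0857, 0.0197]
eef_rot: [0.0, -0.705, 0.709, -0.003]
wrist_force: [5.9, -12.2, 3.5]
opening: 0.227
grasp_force: 60.7
```

```bash
python3 m.py | cut -c1-90,350-950
```

```text
18.1833 [0.5587 0.0857 0.0197] F [  5.92 -12.23   3.51] 0.22671380578136846 60.70339322090
-18:46/230 -17:46/230 -16:46/228 -15:46/230 -14:46/230 -13:46/228 -12:46/228 -11:46/228 -117:46/219 18:46/219 19:46/216 20:46/216 21:46/216 22:46/210 23:47/140 24:48/134 25:48/133 26:48/132 27:48/132 28:48/131 29:47/128 30:42/90 31:42/83 32:42/84 33:40/184 34:40/196 35:40/196 36:40/194 37:40/193 38:40/188 39:41/124 40:41/79 41:40/192 42:40/195 43:40/192 44:40/192 45:40/194 46:40/193 47:40/194 48:40/184 49:41/95 50:41/106 51:40/188 52:40/194 53:40/193 54:40/192 55:40/192 56:40/192 57:40/192 58:40/193 59:40/194 60:40/192 61:40/191 62:40/192 63:40/192 64:40/192 65:40/192 66:40/192 67:40/192 68:40/195 69:40/193 70:41/181 71:48/52 72:51/52 73:57/52 74:57/52 75:57/43 76:58/42 77:57/40 78:
mouth 29 grip 71
```

The band's outer edge stands 3 mm out of the mouth with the force at 12.2 N. Now I hold.

servo_tool:
  series: "1 0 0 0 0 0 0;1 0 0 0 0 0 0;1 0 0 0 0 0 0;1 0 0 0 0 0 0;1 0 0 0 0 0 0;1 0 0 0 0 0 0;1 0 0 0 0 0 0;1 0 0 0 0 0 0;1 0 0 0 0 0 0;1 0 0 0 0 0 0;1 0 0 0 0 0 0;1 0 0 0 0 0 0"

```text
time_s: 19.23
eef_pos: [0.5587, 0.0856, 0.0197]
eef_rot: [0.0, -0.705, 0.709, -0.003]
wrist_force: [5.7, -12.6, 1.7]
opening: 0.222
grasp_force: 60.7
```

servo_tool:
  series: "1 0 0 0 0 0 0;1 0 0 0 0 0 0;1 0 0 0 0 0 0;1 0 0 0 0 0 0;1 0 0 0 0 0 0;1 0 0 0 0 0 0;1 0 0 0 0 0 0;1 0 0 0 0 0 0"

```text
time_s: 19.9
eef_pos: [0.5586, 0.0856, 0.0197]
eef_rot: [0.0, -0.705, 0.709, -0.003]
wrist_force: [6.5, -12.4, 2.3]
opening: 0.222
grasp_force: 60.7
```

servo_tool:
  series: "1 .001 0 0 0 0 0;1 .0025 0 0 0 0 0;1 .004 0 0 0 0 0;1 .0055 0 0 0 0 0;1 .007 0 0 0 0 0;1 .0085 0 0 0 0 0;1 .01 0 0 0 0 0;1 .0115 0 0 0 0 0;1 .013 0 0 0 0 0;1 .0145 0 0 0 0 0;1 .016 0 0 0 0 0;1 .0175 0 0 0 0 0"

```text
time_s: 20.9
eef_pos: [0.5584, 0.0694, 0.0198]
eef_rot: [0.001, -0.705, 0.709, -0.002]
wrist_force: [5.4, -6.3, 3.8]
opening: 0.229
grasp_force: 60.8
```

servo_tool:
  series: "1 .0015 0 0 0 0 0;1 .003 0 0 0 0 0;1 .0045 0 0 0 0 0;1 .006 0 0 0 0 0;1 .0075 0 0 0 0 0;1 .009 0 0 0 0 0;1 .0105 0 0 0 0 0;1 .012 0 0 0 0 0;1 .013 0 0 0 0 0;1 .014 0 0 0 0 0;1 .0145 0 0 0 0 0;1 .0145 0 0 0 0 0"

```text
time_s: 21.9
eef_pos: [0.5581, 0.0561, 0.0198]
eef_rot: [0.001, -0.705, 0.709, -0.002]
wrist_force: [5.2, -0.3, 5.6]
opening: 0.221
grasp_force: 60.9
```

```bash
python3 m.py | cut -c1-90,250-850
```

```text
21.9 [0.5581 0.0561 0.0198] F [ 5.22 -0.33  5.6 ] 0.22077047731976981 60.92496693134308 3.
-50:36/197 -49:37/197 -48:37/202 -47:37/202 -46:37/201 -45:37/200 -44:37/199 -43:37/201 -4197 -27:37/187 -26:48/139 -25:48/135 -24:48/135 -23:48/136 -22:48/136 -21:48/137 -20:46/214 -19:46/230 -18:46/230 -17:46/229 -16:46/229 -15:46/229 -14:46/228 -13:46/228 -12:46/228 -11:46/227 -10:46/226 -9:46/225 -8:46/225 -7:46/223 -6:46/224 -5:46/223 -4:46/221 -3:46/220 -2:46/221 -1:46/223 0:46/222 1:46/221 2:46/221 3:46/220 4:46/221 5:46/221 6:46/221 7:46/220 8:46/220 9:46/219 10:46/220 11:46/219 12:46/219 13:46/218 14:46/216 15:46/216 16:46/216 17:46/215 18:46/215 19:46/212 20:46/212 21:46/214 22:46/203 23:48/134 24:48/131 25:48/130 26:48/130 27:48/130 28:48/127 29:48/123 31:41/172 32:40/182
mouth 29 grip 41
```

servo_tool:
  series: "1 .0005 0 0 0 0 0;1 .001 0 0 0 0 0;1 .001 0 0 0 0 0;1 .001 0 0 0 0 0;.4 .001 0 0 0 0 0;.2 .001 0 0 0 0 0;0 .001 0 0 0 0 0;-.3 .001 0 0 0 0 0;-.3 .001 0 0 0 0 0;-.3 .001 0 0 0 0 0;-.3 .001 0 0 0 0 0;-.3 .001 0 0 0 0 0"

```text
time_s: 22.95
eef_pos: [0.556, 0.0558, 0.0185]
eef_rot: [-0.0, -0.706, 0.709, 0.0]
wrist_force: [0.2, 0.3, 0.4]
opening: 0.653
grasp_force: 0.0
```

```bash
python3 m.py | sed -n '1p;3p'
```

```text
22.95 [0.556  0.0558 0.0185] F [0.18 0.29 0.44] 0.6530692731276864 0.0 3.0333840557334915
mouth 29 grip 44
```

servo_tool:
  series: "-.3 .001 0 -.01 0 0 0;-.3 .001 0 -.03 0 0 0;-.3 .001 0 -.06 0 0 0;-.3 .001 0 -.09 0 0 0;-.3 .001 0 -.12 0 0 0;-.3 .001 0 -.15 0 0 0;-.3 .001 0 -.18 0 0 0;-.3 .001 0 -.21 0 0 0;-.3 .001 0 -.24 0 0 0;-.3 .001 0 -.24 0 0 0"

```text
time_s: 23.83
eef_pos: [0.5594, 0.0544, 0.2669]
eef_rot: [0.004, -0.706, 0.709, -0.005]
wrist_force: [-0.2, -0.2, 1.6]
opening: 0.652
grasp_force: 0.0
```

```bash
python3 m.py | sed -n '1p;3p'; python3 - <<'E'
from h import *
c,f,T=cam("top"); P=pts(c,f,T)
for y in (-.13,-.15,-.17,-.19):
    k=(abs(P[...,1]-y)<.004)&(P[...,0]>.47)&(P[...,0]<.64); print(y,np.median(P[k][:,2]))
E
```

```text
23.8333 [0.5594 0.0544 0.2669] F [-0.23 -0.21  1.61] 0.6518323896851059 0.0 3.0315246633989026
mouth 23 grip 41
-0.13 0.11454279259115097
-0.15 0.1746678521195384
-0.17 0.23377494957919143
-0.19 0.2919301829394403
```

```bash
python3 -c "
from bench import ctrl; print(ctrl.hand_in())"
```

```text
the job is handed in; nothing more can be done
None
```

I opened the lid onto its stop, drew the gauge to the middle of the band (12.2–12.6 N) and held it about 1.7 s, eased the rod back until the spring was slack and let go; the job was handed in at about 24 s of the 67 s allowed.

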